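# Feel along the sealing rim of an engine cover

## Robot

A 6-joint arm with a two-finger parallel gripper is mounted at the origin on the work surface. World frame = base frame: x ahead of the robot, y to its left, z up, the work surface at z = 0. Lengths are in mm, angles in rad, forces in N, time in s.
With the tool pointing down it reaches from about 275 to 825 mm from the base axis. Payload 5.2 kg.
Tool frame: the origin (TCP) lies midway between the tips of the shut fingers; the grasp point (between the pads) lies 19 mm behind it; z points along the fingers, y is the line along which they close (so a half turn about z gives the same grasp; the last joint's range is limited). The gripper opens to 93 mm and grips with 3 to 60 N. Pads are 15 mm wide; open, the fingers measure 128 mm over their backs; the gripper's body (75 mm by 188 mm) begins 65 mm behind the grasp point.
Start: joints at [-1.462, 0.259, 1.535, -0, 1.348, -0.203], TCP at [168.746, -523.479, 218.653] pointing down, gripper open.
Joint ranges: [-3.14, 3.14], [-0.91, 2.08], [0.19, 2.58], [-1.22, 4.36], [0.22, 2.71], [-3.12, 3.12]. Speed limits (rad/s): [2.57, 2.57, 3.14, 3.14, 3.14, 3.14].

## Interface

Orientations are given as a unit quaternion [x, y, z, w].
In Python, from bench import bot, cams, order, nets gives the robot as it stands. The module is installed in compiled form; this text tells all that it offers.
- The arm moves only by the tool move_arm, never from a script. Its argument "increments" is a list of rows, each a list of 7 numbers: the closure, from 0 (fully open) to 1 (shut), then the shift along the tool's x, y, z in cm, then the turn, a rotation vector about the tool's x, y, z in units of 8 degrees (1.0 is 8 degrees). In form: [[hand, x, y, z, rx, ry, rz], ...]. A call has 1 to 10 rows; each row shifts and turns the commanded pose from where the row before left it, along the tool's axes as they then stand; what a row does not reach is not made up. A row lasts 1/8 s, in which the tool goes at most 62.5 mm and 10.7 degrees, less where a joint would pass 70% of its speed; a pose out of reach is approached as far as the arm can. A call is refused whole if a number of a shift passes 6.25 or a number of a turn 1, either way. A call with a gripper value outside its range is refused whole. The fingers move at their own pace and stop on an object; "squeeze" is the grip in N (left out, the last holds). Time passes only in rows, so rows that do not move let the fingers close. It gives the time, the measured TCP pose, the force, the opening and the grip force at its end, in the units of the state.
- bot.get_obs(): the state, without advancing time (a new reading comes with each control period).
- cams.snapshot(name): name is "scene" or "top" or "wrist"; returns a dict with "image" (420x560x3 uint8, blue, green, red), "fx", "fy", "cx", "cy" (pixels), "R" (3x3) and "t" (3): a world point X has camera coordinates R X + t. Camera axes: x right, y down, z forward; pixel columns grow to the right and rows downward; lengths in mm; the calibration is good to about 2 mm. A picture is of the moment at which its call begins. There is no depth.
- order.finish_job(): hands the job in; it is judged then, once.
Trained networks look in a picture, given as the dict that the camera call returned (one of the last four; its "shot" number tells which), for a name from the list of things; names that differ only in an ending like _2 or _b are one class to them, and where a whole thing is asked for, a point or a joint stands for the part that bears it (a point fixed in the world has none). Each returns a list of dicts, best first, with "confidence" (0 to 1); they miss things now and then, are a little off and sometimes report something else, mostly with a low value. They report only what shows in the picture. A call takes as long as a camera call.
- nets.search_frame(label, picture): "box" ([left, top, right, bottom] in pixels, round what is visible of it).
- nets.outline_of(label, picture): "mask" (420x560 bool, what is visible of it) and "box" ([left, top, right, bottom] in pixels, round what is visible of it).
The state is a dict: "clock": time; "joints": joint angles; "qd": joint speeds; "joint_efforts": joint torques, N m; "ee_pos": TCP position; "orientation": TCP orientation; "contact_force": force on the tool from outside, world axes, zero at the start; "wrist_torque": the same for the moment, N m; "finger_gap": finger opening in mm; "finger_force": force on a finger pad.
Only numpy, scipy, OpenCV 4.12 (cv2) and the standard library are available. Lean on these libraries where they do the work, as an engineer would, in place of code of your own. Each camera call takes 0.05 s, during which the arm holds its last target. There are 200 camera calls.

## Task

Feel the sealing rim of the aluminium engine cover for nicks: with the gripper shut, slide the fingertips lightly along the top of its curved side, from the bolt hole beside the yellow disc to the bolt hole beside the red disc, keeping on the rim and passing over all five bolt holes in order. The cover sits on springs: press gently and never push it down to its stop. Then lift away, and leave the bearing, cartons, bottles, tin and screwdriver where they are.

Things in the scene. Friction and masses are not known exactly. Their poses are not given: they have to be found in the camera images.
- stand: dark rubber-faced checking board 250 x 330 x 12 mm, fixed to the counter; origin at the centre of its underside on the counter, x away from the robot at yaw 0, y along the 330 mm side. It carries a D-shaped aluminium cover frame (about 150 x 240 mm) whose flat upper rim, 18 mm wide and 30 mm tall, has its top 62 mm above the counter when untouched. The straight side faces the robot; the curved side, with five bolt holes, faces away from it
- cover (a joint): how far the whole cover frame is pressed down on its springs (m): 0 = untouched, 0.016 = hard against its stop; it moves straight down only, starts to sink at about 1 N, reaches the stop at about 11 N, and springs back up by itself
- rim0 (a point): bolt hole (black dot 11 mm across on a 25 mm wide round boss flush with the rim), hole 1 of 5; point on the rim's centre line, on its top surface; neighbouring rim points are about 37 mm apart along the curve; (x, y) = (-13, 116) mm in the board's frame; +y end
- rim1 (a point): unmarked point of the rim, half-way along the curve between two bolt holes; point on the rim's centre line, on its top surface; neighbouring rim points are about 37 mm apart along the curve; (x, y) = (21, 101) mm in the board's frame
- rim2 (a point): bolt hole (black dot 11 mm across on a 25 mm wide round boss flush with the rim), hole 2 of 5; point on the rim's centre line, on its top surface; neighbouring rim points are about 37 mm apart along the curve; (x, y) = (48, 75) mm in the board's frame
- rim3 (a point): unmarked point of the rim, half-way along the curve between two bolt holes; point on the rim's centre line, on its top surface; neighbouring rim points are about 37 mm apart along the curve; (x, y) = (66, 43) mm in the board's frame
- rim4 (a point): bolt hole (black dot 11 mm across on a 25 mm wide round boss flush with the rim), hole 3 of 5; point on the rim's centre line, on its top surface; neighbouring rim points are about 37 mm apart along the curve; (x, y) = (73, 6) mm in the board's frame
- rim5 (a point): unmarked point of the rim, half-way along the curve between two bolt holes; point on the rim's centre line, on its top surface; neighbouring rim points are about 37 mm apart along the curve; (x, y) = (68, -31) mm in the board's frame
- rim6 (a point): bolt hole (black dot 11 mm across on a 25 mm wide round boss flush with the rim), hole 4 of 5; point on the rim's centre line, on its top surface; neighbouring rim points are about 37 mm apart along the curve; (x, y) = (50, -63) mm in the board's frame
- rim7 (a point): unmarked point of the rim, half-way along the curve between two bolt holes; point on the rim's centre line, on its top surface; neighbouring rim points are about 37 mm apart along the curve; (x, y) = (22, -87) mm in the board's frame
- rim8 (a point): bolt hole (black dot 11 mm across on a 25 mm wide round boss flush with the rim), hole 5 of 5; point on the rim's centre line, on its top surface; neighbouring rim points are about 37 mm apart along the curve; (x, y) = (-13, -100) mm in the board's frame; -y end
- yellow_disc: yellow disc 28 mm across, 8 mm thick, fixed on the board about 34 mm outside one end of the curved side (rim0 or rim8, they vary): the trace starts at the bolt hole beside it; origin under its centre
- red_disc: the same in red, at the other end of the curve, beside the bolt hole where the trace finishes
- bearing: loose steel ring bearing, 47 mm across, 14 mm tall, lying on the board inside the frame; bystander; origin under its centre
- carton_black: loose small black carton with a yellow band, 50 x 70 x 90 mm tall, beside the board; bystander; origin under its centre
- carton_blue: loose small blue and white carton, 50 x 70 x 90 mm tall, beside the board; bystander; origin under its centre
- oil_yellow: loose yellow oil bottle, 60 x 100 x 202 mm tall; bystander; origin under its centre
- oil_grey: loose grey oil bottle, 60 x 100 x 202 mm tall; bystander; origin under its centre
- grease_tin: loose round tin, 70 mm across, 70 mm tall; bystander; origin under its centre
- screwdriver: loose screwdriver lying on the counter beyond the board; bystander

How it is judged (in metres and radians):
On the way, in this order (a step that is already met when the one before it is completed fails the run):
1. fingertips touch the top of the rim within 16 mm of bolt hole 1 (counted from the yellow disc) (((horizontal distance between yellow_disc and rim0 below 0.07 m and (horizontal distance between the grasp point and rim0 below 0.016 m and z of the grasp point in the frame of rim0 above 0.01 m and contact force between the fingers and stand above 0.2 N)) or (horizontal distance between yellow_disc and rim8 below 0.07 m and (horizontal distance between the grasp point and rim8 below 0.016 m and z of the grasp point in the frame of rim8 above 0.01 m and contact force between the fingers and stand above 0.2 N)))), for 0.05 s.
2. fingertips touch the top of the rim within 16 mm of half-way between bolt holes 1 and 2 (((horizontal distance between yellow_disc and rim0 below 0.07 m and (horizontal distance between the grasp point and rim1 below 0.016 m and z of the grasp point in the frame of rim1 above 0.01 m and contact force between the fingers and stand above 0.2 N)) or (horizontal distance between yellow_disc and rim8 below 0.07 m and (horizontal distance between the grasp point and rim7 below 0.016 m and z of the grasp point in the frame of rim7 above 0.01 m and contact force between the fingers and stand above 0.2 N)))), for 0.05 s.
3. fingertips touch the top of the rim within 16 mm of bolt hole 2 (counted from the yellow disc) (((horizontal distance between yellow_disc and rim0 below 0.07 m and (horizontal distance between the grasp point and rim2 below 0.016 m and z of the grasp point in the frame of rim2 above 0.01 m and contact force between the fingers and stand above 0.2 N)) or (horizontal distance between yellow_disc and rim8 below 0.07 m and (horizontal distance between the grasp point and rim6 below 0.016 m and z of the grasp point in the frame of rim6 above 0.01 m and contact force between the fingers and stand above 0.2 N)))), for 0.05 s.
4. fingertips touch the top of the rim within 16 mm of half-way between bolt holes 2 and 3 (((horizontal distance between yellow_disc and rim0 below 0.07 m and (horizontal distance between the grasp point and rim3 below 0.016 m and z of the grasp point in the frame of rim3 above 0.01 m and contact force between the fingers and stand above 0.2 N)) or (horizontal distance between yellow_disc and rim8 below 0.07 m and (horizontal distance between the grasp point and rim5 below 0.016 m and z of the grasp point in the frame of rim5 above 0.01 m and contact force between the fingers and stand above 0.2 N)))), for 0.05 s.
5. fingertips touch the top of the rim within 16 mm of bolt hole 3 (counted from the yellow disc) (((horizontal distance between yellow_disc and rim0 below 0.07 m and (horizontal distance between the grasp point and rim4 below 0.016 m and z of the grasp point in the frame of rim4 above 0.01 m and contact force between the fingers and stand above 0.2 N)) or (horizontal distance between yellow_disc and rim8 below 0.07 m and (horizontal distance between the grasp point and rim4 below 0.016 m and z of the grasp point in the frame of rim4 above 0.01 m and contact force between the fingers and stand above 0.2 N)))), for 0.05 s.
6. fingertips touch the top of the rim within 16 mm of half-way between bolt holes 3 and 4 (((horizontal distance between yellow_disc and rim0 below 0.07 m and (horizontal distance between the grasp point and rim5 below 0.016 m and z of the grasp point in the frame of rim5 above 0.01 m and contact force between the fingers and stand above 0.2 N)) or (horizontal distance between yellow_disc and rim8 below 0.07 m and (horizontal distance between the grasp point and rim3 below 0.016 m and z of the grasp point in the frame of rim3 above 0.01 m and contact force between the fingers and stand above 0.2 N)))), for 0.05 s.
7. fingertips touch the top of the rim within 16 mm of bolt hole 4 (counted from the yellow disc) (((horizontal distance between yellow_disc and rim0 below 0.07 m and (horizontal distance between the grasp point and rim6 below 0.016 m and z of the grasp point in the frame of rim6 above 0.01 m and contact force between the fingers and stand above 0.2 N)) or (horizontal distance between yellow_disc and rim8 below 0.07 m and (horizontal distance between the grasp point and rim2 below 0.016 m and z of the grasp point in the frame of rim2 above 0.01 m and contact force between the fingers and stand above 0.2 N)))), for 0.05 s.
8. fingertips touch the top of the rim within 16 mm of half-way between bolt holes 4 and 5 (((horizontal distance between yellow_disc and rim0 below 0.07 m and (horizontal distance between the grasp point and rim7 below 0.016 m and z of the grasp point in the frame of rim7 above 0.01 m and contact force between the fingers and stand above 0.2 N)) or (horizontal distance between yellow_disc and rim8 below 0.07 m and (horizontal distance between the grasp point and rim1 below 0.016 m and z of the grasp point in the frame of rim1 above 0.01 m and contact force between the fingers and stand above 0.2 N)))), for 0.05 s.
9. fingertips touch the top of the rim within 16 mm of bolt hole 5 (counted from the yellow disc) (((horizontal distance between yellow_disc and rim0 below 0.07 m and (horizontal distance between the grasp point and rim8 below 0.016 m and z of the grasp point in the frame of rim8 above 0.01 m and contact force between the fingers and stand above 0.2 N)) or (horizontal distance between yellow_disc and rim8 below 0.07 m and (horizontal distance between the grasp point and rim0 below 0.016 m and z of the grasp point in the frame of rim0 above 0.01 m and contact force between the fingers and stand above 0.2 N)))), for 0.05 s.
At the end, for the whole second after the job is handed in: The rim was touched from the yellow end to the red end at all nine points in order, the fingertips are off the cover, it has sprung back up (within 1.5 mm), and every loose thing is within 20 mm of where it started (value of joint cover below 0.0015 m and contact force between the fingers and stand below 0.1 N and distance of each of bearing, carton_black, carton_blue, oil_yellow, oil_grey, grease_tin, screwdriver from where it was at the start of the episode below 0.02 m).
It fails at once if the cover is pushed down to its stop (sunk more than 14.5 mm) (value of joint cover above 0.0145 m).
It fails at once if the fingers push the cover or board with more than 25 N (contact force between the fingers and stand above 25 N).
It fails at once if a loose bystander (bearing, carton, bottle, tin or screwdriver) is lifted, carried or shifted by more than 20 mm (distance of any of bearing, carton_black, carton_blue, oil_yellow, oil_grey, grease_tin, screwdriver from where it was at the start of the episode above 0.02 m).
It also fails if it takes over 58 s, if anything falls off the work surface, if the arm or the gripper's body presses on something with over 40 N, if the wrist force passes 120 N, or if a joint passes its speed limit or range.

## Working session

There is one attempt and no reset: what is moved stays moved. The work goes in short steps, Python scripts to look and compute and a tool call to move; the robot and the scene stay as the last step left them, time stands still between calls to the robot, and variables do not carry over. Pictures are saved under pics/ and viewed, at most 10 in all, crops included, and the job is handed in when it is done.

Besides the shell and the picture viewer there is one more tool, called after "Request:" by a JSON object that holds its "op" and its "data". move_arm: Moves the arm, as the interface text tells. Its arguments: {"type":"object","properties":{"increments":{"type":"array","items":{"type":"array","items":{"type":"number"}}},"squeeze":{"type":"number"}},"required":["increments"]}

```bash
mkdir -p pics
python3 - <<'E'
from bench import bot,cams,nets
import cv2,numpy as np
o=bot.get_obs();print(o)
for n in("top","scene"):
    p=cams.snapshot(n);cv2.imwrite(f"pics/{n}1.png",p["image"])
    print(n,p["fx"],p["cx"],p["cy"],p["R"],p["t"])
    Ri=np.array(p["R"]).T;c=-Ri@np.array(p["t"])
    def w(u,v,z):
        d=Ri@np.array([(u-p["cx"])/p["fx"],(v-p["cy"])/p["fy"],1]);return (c+d*(z-c[2])/d[2]).round(1)
    for l,z in(("yellow_disc",8),("red_disc",8),("stand",12),("bearing",14),("oil_yellow",100),("oil_grey",100),("carton_black",45),("carton_blue",45),("grease_tin",35),("screwdriver",10)):
        for r in nets.search_frame(l,p)[:1]:
            b=r["box"];print(l,round(r["confidence"],2),np.round(b),w((b[0]+b[2])/2,(b[1]+b[3])/2,z+12*(l[-4:]=="disc")))
E
```

```text
{'clock': 0.0, 'joints': array([-1.46182348e+00,  2.59327554e-01,  1.53611417e+00, -2.52628973e-05,
        1.34799030e+00, -2.02819829e-01]), 'qd': array([-0.00081998, -0.00019788, -0.00127206,  0.00045664, -0.00056522,
       -0.00014948]), 'joint_efforts': array([ 4.12228246e-05, -4.37305498e+01, -2.84006095e+01,  7.15958280e-02,
        4.11819213e-02, -1.32540222e-04]), 'ee_pos': array([ 168.66153027, -522.90858827,  217.8135528 ]), 'orientation': array([ 9.87871904e-01,  1.55268332e-01,  3.08357900e-05, -9.19247858e-04]), 'contact_force': array([ 0.02003507, -0.14270448, -0.10919216]), 'wrist_torque': array([ 0.03247276,  0.0028593 , -0.0026212 ]), 'finger_force': 0.0, 'finger_gap': 92.96797748057831}
top 398.3085696732267 281.1010987969857 206.6731457146075 [[ 0.06487736 -0.99788846  0.00308949]
 [-0.97155515 -0.06387132 -0.22803737]
 [ 0.22775319  0.01179286 -0.97364748]] [ -37.62596385  581.93506921 1002.38185165]
red_disc 0.59 [310. 252. 321. 260.] [ 462.5 -102.9   20. ]
stand 0.84 [200. 188. 331. 296.] [492.3  37.6  12. ]
bearing 0.66 [253. 223. 272. 242.] [518.9  48.2  14
[... 460 characters left out ...]

 [ 0.33822609 -0.5331677  -0.77545813]
 [-0.40519917  0.66121609 -0.63135324]] [-490.26414019 -131.95673294 1578.26963552]
yellow_disc 0.51 [291. 130. 309. 148.] [379.  464.2  20. ]
red_disc 0.17 [292. 154. 315. 185.] [494.4 284.6  20. ]
stand 0.56 [211. 170. 330. 258.] [524.3  25.8  12. ]
bearing 0.51 [262. 201. 276. 212.] [500.4  53.5  14. ]
oil_yellow 0.8 [331. 107. 355. 164.] [562.8 448.  100. ]
oil_grey 0.63 [136. 269. 191. 352.] [ 561.  -470.3  100. ]
carton_black 0.89 [291. 152. 314. 188.] [510.3 249.4  45. ]
carton_blue 0.82 [186. 213. 220. 254.] [ 429.2 -183.6   45. ]
grease_tin 0.76 [289. 125. 309. 152.] [385.8 442.1  35. ]
screwdriver 0.7 [318. 234. 360. 277.] [785.2 -21.6  10. ]
```

Run:
```python
import cv2
a=cv2.imread("pics/top1.png")[170:310,160:380]
cv2.imwrite("pics/topc.png",cv2.resize(a,None,fx=3.6,fy=3.6,interpolation=cv2.INTER_CUBIC))
```

```text
(no output)
```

View pics/topc.png

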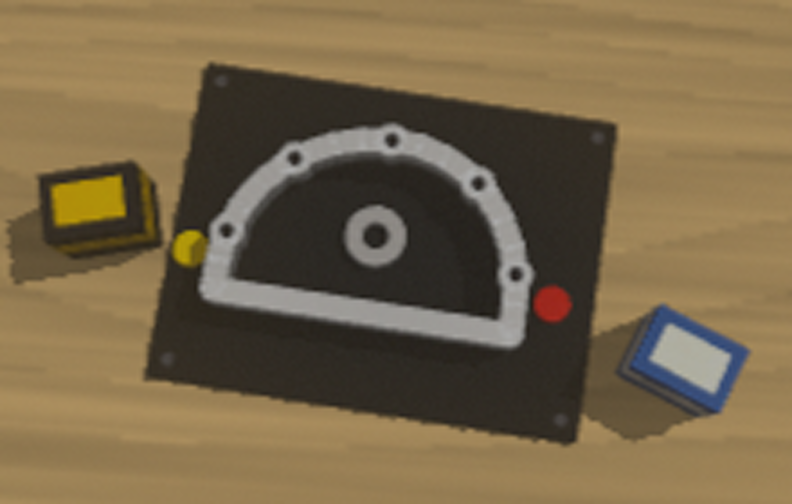

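View pics/scene1.png

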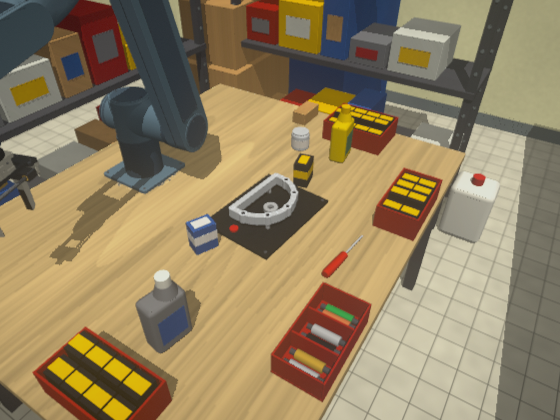

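The top crop shows the yellow disc at about (190,248), beside the left (+y) hole, so the trace runs rim0→rim8. The five holes are at (226,231), (295,158), (392,140), (478,184) and (516,274), and the red disc is at (552,303). Next I fit the board pose.

```bash
cat > h.py <<'E'
import numpy as np
from scipy.optimize import least_squares
rim=np.array([[-13,116],[21,101],[48,75],[66,43],[73,6],[68,-31],[50,-63],[22,-87],[-13,-100]],float)
def ray(p,u,v,z):
    R=np.array(p["R"]);c=-R.T@np.array(p["t"])
    d=R.T@np.array([(u-p["cx"])/p["fx"],(v-p["cy"])/p["fy"],1]);return (c+d*(z-c[2])/d[2])[:2]
def fit(A,B): # A board pts -> B world
    def T(q,A):
        c,s=np.cos(q[2]),np.sin(q[2]);return A@np.array([[c,s],[-s,c]])+q[:2]
    r=least_squares(lambda q:(T(q,A)-B).ravel(),[500,20,0],x_scale=[1,1,.01])
    return r.x,T(r.x,A)-B,lambda X:T(r.x,np.asarray(X,float))
def dot(im,u,v,r=2): # darkness-weighted centroid
    u0,v0=int(round(u)),int(round(v));g=im[v0-r:v0+r+1,u0-r:u0+r+1].astype(float).mean(2)
    w=np.clip(np.median(g)-g,0,None);y,x=np.mgrid[-r:r+1,-r:r+1]
    return u0+(w*x).sum()/w.sum(),v0+(w*y).sum()/w.sum()
E
python3 - <<'E'
from bench import cams
from h import *
p=cams.snapshot("top")
px=lambda x,y:(160+(x+.5)/3.6-.5,170+(y+.5)/3.6-.5)
H=[px(*q) for q in((226,231),(295,158),(392,140),(478,184),(516,274))]
H2=[dot(p["image"],*h) for h in H]
C=[px(*q) for q in((209,64),(615,125),(577,442),(148,378))]
CB=np.array([[125,165],[125,-165],[-125,-165],[-125,165]],float)
for hh in(H,H2):
    q,e,f=fit(rim[::2],np.array([ray(p,*h,62) for h in hh]));print(q,e.round(1).tolist())
q,e,f2=fit(CB,np.array([ray(p,*h,12) for h in C]));print(q,e.round(1).tolist())
print(f(rim).round(1).tolist())
E
```

```text
[ 5.03750998e+02  3.45364159e+01 -8.57329079e-02] [[0.4, 0.0], [-0.5, -0.1], [-0.0, 0.3], [0.4, -0.3], [-0.2, 0.0]]
[ 5.03904011e+02  3.48489634e+01 -8.68266272e-02] [[0.0, 0.4], [-0.2, -0.4], [0.2, 0.1], [-0.0, -0.0], [0.0, -0.1]]
[ 5.02826756e+02  3.39172106e+01 -8.33529973e-02] [[0.5, 2.3], [1.7, -2.9], [-1.7, -1.5], [-0.4, 2.1]]
[[501.0, 151.5], [533.6, 133.6], [558.2, 105.4], [573.4, 72.0], [577.1, 34.5], [569.0, -1.9], [548.3, -32.2], [518.3, -53.7], [482.3, -63.6]]
```

Request:
{"op": "move_arm", "data": {"increments": [[1,0,0,0,0,0,0.75],[1,0,0,0,0,0,0.75],[1,0,0,0,0,0,0.74],[1,2.2,-4.5,0,0,0,0],[1,2.2,-4.5,0,0,0,0],[1,2.2,-4.5,0,0,0,0],[1,2.2,-4.5,0,0,0,0],[1,2.2,-4.5,0,0,0,0],[1,2.2,-4.5,0,0,0,0],[1,0,0,0,0,0,0]], "squeeze": 10}}

```text
clock: 2.4
ee_pos: [301.9, -250.8, 218.9]
orientation: [1.0, 0.002, 0.0, -0.0]
contact_force: [0.6, -1.2, 0.3]
finger_gap: 1.2
finger_force: 0.0
```

Request:
{"op": "move_arm", "data": {"increments": [[1,2.2,-4.5,0,0,0,0],[1,2.2,-4.5,0,0,0,0],[1,2.2,-4.5,0,0,0,0],[1,2.2,-4.5,0,0,0,0],[1,2.2,-4.5,0,0,0,0],[1,2.2,-4.5,0,0,0,0],[1,2.2,-4.5,0,0,0,0],[1,2.2,-4.5,0,0,0,0],[1,2.3,-4.2,0,0,0,0],[1,0,0,0,0,0,0]]}}

```text
clock: 3.65
ee_pos: [502.1, 149.6, 218.1]
orientation: [1.0, 0.001, 0.0, -0.0]
contact_force: [0.1, 0.2, 0.1]
finger_gap: 0.4
finger_force: 0.0
```

Request:
{"op": "move_arm", "data": {"increments": [[1,0,0,3,0,0,0],[1,0,0,4,0,0,0],[1,0,0,3,0,0,0],[1,0,0,2,0,0,0],[1,0,0,0.5,0,0,0],[1,0,0,0,0,0,0],[1,0,0,0,0,0,0]]}}

```text
clock: 4.53
ee_pos: [501.3, 147.8, 94.7]
orientation: [1.0, -0.001, 0.001, -0.0]
contact_force: [-1.0, -0.4, 0.0]
finger_gap: 0.6
finger_force: 0.0
```

Check from near, and remeasure with the wrist camera if it sees the rim.

Run:
```python
from bench import bot,cams
from h import *
import cv2
print([bot.get_obs()["ee_pos"].round(2)])
p=cams.snapshot("wrist");im=p["image"].copy()
_,_,f=fit(np.array([[0.,0],[100,0],[0,100]]),np.array([[503.9,34.85],[503.9+99.62,34.85-8.67],[503.9+8.67,34.85+99.62]]))
print(bot.get_obs()["ee_pos"].round(2))
for i,(x,y) in enumerate(f(rim)):
    c=np.array(p["R"])@[x,y,62]+p["t"]
    if c[2]>0:cv2.drawMarker(im,(int(p["fx"]*c[0]/c[2]+p["cx"]),int(p["fy"]*c[1]/c[2]+p["cy"])),(0,0,255),0,10)
cv2.imwrite("pics/w1.png",im)
```

```text
[array([501.26, 147.83,  94.71])]
[501.21 148.    94.73]
```

View pics/w1.png

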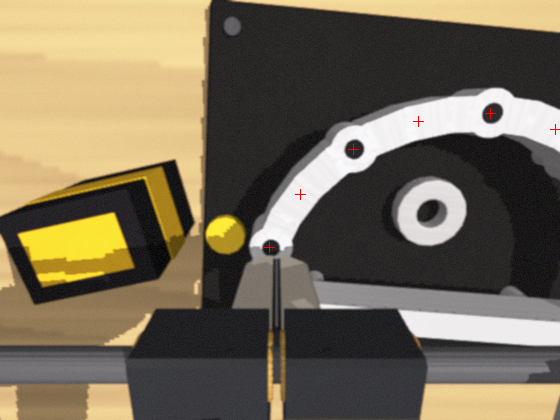

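The projected points sit on the holes at (270,247), (353,149) and (491,113), so the pose is right. I'll shift 3.5 mm in +y and lower.

Request:
{"op": "move_arm", "data": {"increments": [[1,0,-0.35,1,0,0,0],[1,0,0,1.2,0,0,0],[1,0,0,0.6,0,0,0],[1,0,0,0.3,0,0,0],[1,0,0,0.3,0,0,0],[1,0,0,0.2,0,0,0],[1,0,0,0,0,0,0],[1,0,0,0,0,0,0]]}}

```text
clock: 5.58
ee_pos: [500.3, 151.7, 57.9]
orientation: [1.0, -0.0, 0.0, -0.0]
contact_force: [-1.6, 0.7, 3.4]
finger_gap: 0.4
finger_force: 1.7
```

Request:
{"op": "move_arm", "data": {"increments": [[1,0.82,0.45,0,0,0,0],[1,0.82,0.45,0,0,0,0],[1,0.82,0.45,0,0,0,0],[1,0.82,0.45,0,0,0,0],[1,0.62,0.7,0,0,0,0],[1,0.62,0.7,0,0,0,0],[1,0.62,0.7,0,0,0,0],[1,0.62,0.7,0,0,0,0],[1,0,0,0,0,0,0]]}}

```text
clock: 6.7
ee_pos: [559.2, 104.3, 57.8]
orientation: [1.0, -0.001, 0.001, 0.001]
contact_force: [1.2, -1.1, 3.0]
finger_gap: 0.6
finger_force: 1.7
```

Request:
{"op": "move_arm", "data": {"increments": [[1,0.37,0.82,0,0,0,0],[1,0.37,0.82,0,0,0,0],[1,0.37,0.82,0,0,0,0],[1,0.37,0.82,0,0,0,0],[1,0.09,0.94,0,0,0,0],[1,0.09,0.94,0,0,0,0],[1,0.09,0.94,0,0,0,0],[1,0.09,0.94,0,0,0,0],[1,0,0,0,0,0,0]]}}

```text
clock: 7.82
ee_pos: [576.4, 33.5, 57.7]
orientation: [1.0, -0.001, 0.0, 0.001]
contact_force: [-0.2, -2.7, 3.9]
finger_gap: 0.4
finger_force: 1.7
```

Request:
{"op": "move_arm", "data": {"increments": [[1,-0.19,0.9,0,0,0,0],[1,-0.19,0.9,0,0,0,0],[1,-0.19,0.9,0,0,0,0],[1,-0.19,0.9,0,0,0,0],[1,-0.52,0.76,0,0,0,0],[1,-0.52,0.76,0,0,0,0],[1,-0.52,0.76,0,0,0,0],[1,-0.52,0.76,0,0,0,0],[1,0,0,0,0,0,0]]}}

```text
clock: 8.95
ee_pos: [546.9, -32.3, 57.6]
orientation: [1.0, -0.001, -0.001, 0.001]
contact_force: [-1.0, -2.6, 3.1]
finger_gap: 0.8
finger_force: 1.9
```

Request:
{"op": "move_arm", "data": {"increments": [[1,-0.73,0.53,0,0,0,0],[1,-0.73,0.53,0,0,0,0],[1,-0.73,0.53,0,0,0,0],[1,-0.73,0.53,0,0,0,0],[1,-0.9,0.25,0,0,0,0],[1,-0.9,0.25,0,0,0,0],[1,-0.9,0.25,0,0,0,0],[1,-0.9,0.25,0,0,0,0],[1,0,0,0,0,0,0],[1,0,0,0,0,0,0]]}}

```text
clock: 10.2
ee_pos: [481.2, -62.3, 57.2]
orientation: [1.0, -0.0, -0.001, -0.0]
contact_force: [-2.6, -1.8, 4.2]
finger_gap: 0.5
finger_force: 2.0
```

Request:
{"op": "move_arm", "data": {"increments": [[1,0,0,-0.5,0,0,0],[1,0,0,-3,0,0,0],[1,0,0,-4,0,0,0],[1,0,0,-4,0,0,0],[1,0,0,-3,0,0,0],[1,0,0,0,0,0,0],[1,0,0,0,0,0,0]]}}

```text
clock: 11.08
ee_pos: [482.0, -61.8, 201.5]
orientation: [1.0, -0.0, -0.001, -0.0]
contact_force: [0.3, 0.4, -0.3]
finger_gap: 0.5
finger_force: 0.0
```

Run:
```python
from bench import bot,cams,order
import cv2
o=bot.get_obs();print(o["ee_pos"],o["contact_force"])
cv2.imwrite("pics/t2.png",cams.snapshot("scene")["image"])
print(order.finish_job())
```

```text
[481.9786666  -61.84402789 201.51753711] [ 0.29089091  0.42657019 -0.25880789]
the job is handed in; nothing more can be done
None
```

I slid the shut fingertips along the rim from the yellow-disc hole to the red-disc hole, over all five bolt holes in order. Readings between strokes were 3–4 N vertical, the cover about 4–5 mm down. I then lifted clear and handed the job in at about 11 s; no verdict came back, and I did not re-check the loose items by camera.

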